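Seat a steel plate in the demagnetiser and hold its dial at the third click

TASK

Push the steel plate that lies on the demagnetiser's bed into the tunnel until it is fully home against the stop inside, which is out of sight and must be felt for. Only then turn the spring-return dial on the control box clockwise, past its first two clicks to the third (three dots), and keep hold of it there: it springs back when let go, so finish with the gripper still holding the dial at the third click, the plate still home. Leave the other things on the table alone.

Things in the scene. Friction and masses are not known exactly. Their poses are not given: they have to be found in the camera images.
- demag: Bench demagnetiser, fixed, grey, 250 x 110 mm. Origin on the table under the middle of the tunnel's mouth; +x is the way the plate is pushed in, z up. Flat steel bed 20 mm above the table from x = -155 mm to the mouth (x = 0). Two guide rails on it, 64 mm apart, 8 mm high, from x = -100 mm on into the tunnel. Grey hood over the tunnel: x = 0 to 95 mm, 110 mm wide, its top 70 mm above the table.
- tunnel_mouth (a point): Middle of the tunnel's mouth, at the height of the bed (20 mm above the table), axes as the demagnetiser's. The opening is 64 mm wide, 25 mm high. Inside, across the plate's path, is the stop, a brass block set anew each time with its face 30 to 55 mm beyond the mouth; it cannot be seen once the plate is in, is not tracked, and does not give way when pushed.
- plate: The plate to treat: dark steel, 100 mm long (its x), 60 mm wide, 14 mm thick, 0.5 to 0.9 kg, flat on the bed, long side along the rails, nose (+x) 10 to 30 mm short of the mouth. Origin at the centre of its underside. Slides on the oiled bed under a push of 1 to 4 N, resists sharply at the stop; a gap of 2 mm there is near enough. When home, 45 to 70 mm of it stands out of the mouth.
- plate_tail (a point): Middle of the plate's rear end face (where to push), 50 mm behind its origin and 7 mm above its underside; its axes are the plate's. The first touch of the fingers gives a short knock of 10 N or so, before the plate slides: that is not the stop.
- control: Control box, fixed, grey, 130 x 130 x 70 mm high. Origin at the centre of its underside, z up. The dial is on the middle of its top. White marks around the dial: a line at the rest position (towards the box's +x), then clockwise, 0.4 rad apart, rows of one, two, three and four dots (running outwards), one row for each click position.
- dial_grip (a point): The dial's grip point, on its vertical axis, 103 mm above the table. The dial: a black disc 64 mm across, its top 81 mm above the table, and on it an upright black grip bar 56 mm long, 14 mm thick, from 81 to 109 mm above the table. The point turns with the dial: x along the bar, towards the end with the white pointer line; z up.
- dial (a joint): Angle of the dial, rad: 0 at rest (pointer at the white line), growing clockwise seen from above. Clicks at 0.4, 0.8, 1.2 (the third) and 1.6 (the fourth, end of travel). A spring returns it to 0 from everywhere: 0.07 N m at rest, 0.15 N m at the third click; getting over a click takes about 0.04 N m more.
- oil_can: Bystander: aluminium can, 52 mm wide, 130 mm high, standing. Origin at the centre of its underside. To be left alone.
- offcut: Bystander: steel block 50 x 80 x 30 mm lying on the table. Origin at the centre of its underside. To be left alone.
- brush: Bystander: hand brush lying on the table at the robot's right. To be left alone.
- cup: Bystander: steel cup 70 mm wide, 60 mm high, standing. Origin at the centre of its underside. To be left alone.
Things that resemble listed ones, but are neither listed nor needed, are in the scene too. Leave any pink look-alike of the control alone. Leave any turquoise look-alike of the plate alone.

How it is judged (in metres and radians):
On the way, in this order (a step that is already met when the one before it is completed fails the run):
1. the plate is home against the stop, the dial still at rest (x of endstop_c0 in the frame of plate_tail below 0.1085 m and angle between plate's own z axis and vertical below 0.05 rad and value of joint dial below 0.2 rad), for 0.2 s.
2. the dial is at the third click, held by the fingers (value of joint dial between 1.07 and 1.33 rad and contact force between the fingers and dial above 1 N and x of endstop_c0 in the frame of plate_tail below 0.1085 m), for 0.3 s.
At the end, for the whole second after the job is handed in: The plate lies flat with its nose within 2.5 mm of the stop in the tunnel; the dial stands still at the third click (1.2 rad, within 0.13 rad) and the fingers hold it there against its spring (more than 1 N on the dial) (all of step 2 and angle between plate's own z axis and vertical below 0.05 rad and velocity of joint dial between -0.1 and 0.1 rad/s); the arm keeps its last pose, push and grip.
It fails at once if the dial was turned beyond its first click before the plate was home (value of joint dial above 0.5 rad and not (x of endstop_c0 in the frame of plate_tail below 0.1085 m)).
It fails at once if the oil can was disturbed (moved more than 20 mm) (distance of oil_can from where it was at the start of the episode above 0.02 m).
It fails at once if the offcut was disturbed (moved more than 20 mm) (distance of offcut from where it was at the start of the episode above 0.02 m).
It fails at once if the brush was disturbed (moved more than 20 mm) (distance of brush from where it was at the start of the episode above 0.02 m).
It fails at once if the cup was disturbed (moved more than 20 mm) (distance of cup from where it was at the start of the episode above 0.02 m).
It also fails if it takes over 56 s, if anything falls off the work surface, if the arm or the gripper's body presses on something with over 40 N, if the wrist force passes 120 N, or if a joint passes its speed limit or range.

ROBOT

A 6-joint arm with a two-finger parallel gripper is mounted at the origin on the work surface. World frame = base frame: x ahead of the robot, y to its left, z up, the work surface at z = 0. Lengths are in mm, angles in rad, forces in N, time in s.
With the tool pointing down it reaches from about 350 to 975 mm from the base axis. Payload 7.1 kg.
Tool frame: the origin (TCP) lies at the very end of the fingers, on their centre line; the grasp point (between the pads) lies 19 mm behind it; y points along the fingers, x is the direction in which the jaws open and shut, and the axes are right-handed (so a half turn about y gives the same grasp; the last joint's range is limited). The gripper opens to 88 mm and grips with 3 to 60 N. Pads are 20 mm wide; open, the fingers measure 115 mm over their backs; the gripper's body (75 mm by 178 mm) begins 61 mm behind the grasp point.
Start: joints at [1.104, 0.423, 1.63, -0, 1.089, -0.019], TCP at [270.582, 563.374, 222.675] pointing down, gripper open.
Joint ranges: [-3, 3], [-0.9, 2.11], [0.09, 2.58], [-1.31, 4.45], [0.11, 2.69], [-2.54, 2.54]. Speed limits (rad/s): [2.39, 2.39, 3.01, 3.14, 3.14, 3.14].

INTERFACE

Orientations are given as a rotation vector (axis times angle).
In Python, from workcell import ctrl gives the robot as it stands. The module is installed in compiled form; this text tells all that it offers.
- The arm moves only by the tool jog_arm, never from a script. Its argument "steps" is a list of rows, each an object with "turn": the turn, a rotation vector about the world's x, y, z scaled (see below), a list of three; "dp": the shift along the world's x, y, z scaled (see below), a list of three; "claw": the opening, from 0 (shut) to 1 (fully open). In form: [{"turn": [wx, wy, wz], "dp": [x, y, z], "claw": claw}, ...]. A call has 1 to 12 rows; each row is the pose to reach, as a shift and turn from the pose measured when the call began, turning the shorter way round; what a row does not reach only later rows make up. The controller multiplies each number of a shift by 80 mm and each number of a turn by pi rad. A row lasts 1/12 s, in which the tool goes at most 41.7 mm and 7.16 degrees, less where a joint would pass 70% of its speed; a pose out of reach is approached as far as the arm can. A call with a number of a shift or a turn outside -1 to 1 is refused whole. A call with a gripper value outside its range is refused whole. The fingers move at their own pace and stop on an object; the grip force is fixed at half the most. Time passes only in rows, so rows that repeat a pose let the fingers close. It gives the time, the measured TCP pose, the force and the opening at its end, in the units of the state.
- ctrl.get_obs(): the state, without advancing time (a new reading comes with each control period).
- ctrl.get_image(name): name is "side" or "top" or "wrist"; returns a dict with "img" (480x640x3 uint8, red, green, blue), "range_z" (480x640 float32, mm along the optical axis (not along the pixel's ray), 0 where there is no reading), "fovy" (degrees; the focal length in pixels is half the picture's height over the tangent of half this angle, whatever the lens; pixels are square), "cx", "cy" (the principal point, pixels), "camera_from_world" (4x4, takes a point from world to camera coordinates); the wrist camera has in their place "hand_eye" (4x4, takes a point from camera to tool coordinates, whose origin is the TCP and whose axes are the tool frame's). Camera axes: x right, y down, z forward; pixel columns grow to the right and rows downward; lengths in mm; the calibration is good to about 2 mm. A picture is of the moment at which its call begins: read the wrist's pose just before it.
- ctrl.close_job(): hands the job in, once; it reports no verdict.
The state is a dict: "t": time; "qpos": joint angles; "qvel": joint speeds; "joint_torque": joint torques, N m; "ee_pos": TCP position; "orientation": TCP orientation; "ft_force": force on the tool from outside, world axes, zero at the start; "moment": the same for the moment, N m; "width": finger opening in mm.
Only numpy, scipy, OpenCV 4.12 (cv2) and the standard library are available. Lean on these libraries where they do the work, as an engineer would, in place of code of your own. Each camera call takes 0.05 s, during which the arm holds its last target.

## Working session

There is one attempt and no reset: what is moved stays moved. The work goes in short steps, Python scripts to look and compute and a tool call to move; the robot and the scene stay as the last step left them, time stands still between calls to the robot, and variables do not carry over. Pictures are saved under pics/ and viewed, and the job is handed in when it is done.

Besides the shell and the picture viewer there is one more tool, called after "Request:" by a JSON object that holds its "api" and its "payload". jog_arm: Moves the arm, as the interface text tells. Its arguments: {"type":"object","properties":{"steps":{"type":"array","items":{"type":"object","properties":{"turn":{"type":"array","items":{"type":"number"}},"dp":{"type":"array","items":{"type":"number"}},"claw":{"type":"number"}}}}},"required":["steps"]}

```bash
mkdir -p pics
cat > h.py <<'E'
from workcell import ctrl
import numpy as np, cv2, pickle
from scipy.spatial.transform import Rotation as R
def snap(n,tag):
    o=ctrl.get_obs(); d=ctrl.get_image(n); d['obs']=o
    pickle.dump(d,open(f'pics/{tag}.pkl','wb')); cv2.imwrite(f'pics/{tag}.png',d['img'][:,:,::-1]); return d
def load(tag): return pickle.load(open(f'pics/{tag}.pkl','rb'))
def w_from_c(d):
    if 'hand_eye' in d:
        T=np.eye(4);T[:3,:3]=R.from_rotvec(d['obs']['orientation']).as_matrix();T[:3,3]=d['obs']['ee_pos'];return T@np.array(d['hand_eye'])
    return np.linalg.inv(d['camera_from_world'])
def f(d): return 240/np.tan(np.radians(d['fovy'])/2)
def px(d,u,v,z=None):
    """world point by depth, or by plane height z"""
    T=w_from_c(d);r=np.array([(u-d['cx'])/f(d),(v-d['cy'])/f(d),1.])
    if z is None:
        zz=np.median(d['range_z'][int(v)-1:int(v)+2,int(u)-1:int(u)+2]); return T[:3,:3]@(r*zz)+T[:3,3]
    w=T[:3,:3]@r; return T[:3,3]+w*(z-T[2,3])/w[2]
def crop(tag,x0,y0,w,h,s,out):
    im=cv2.imread(f'pics/{tag}.png')[y0:y0+h,x0:x0+w]; cv2.imwrite(f'pics/{out}.png',cv2.resize(im,None,fx=s,fy=s,interpolation=cv2.INTER_CUBIC))
E
python3 - <<'E'
from h import *
np.set_printoptions(precision=3,suppress=True)
for n in ['top','side','wrist']: d=snap(n,n+'0'); print(n,d['fovy'],d['cx'],d['cy'],w_from_c(d)[:3,3])
print(ctrl.get_obs())
E
```

```text
top 55.241912181236515 318.39761064856094 234.83756456611874 [ 333.082   -2.982 1254.08 ]
side 47.72246982060418 320.98876467687785 249.94671143548908 [ 120.013 -923.576  756.097]
wrist 62.85023785315475 310.1143647233569 240.83015214550477 [204.182 594.768 382.813]
{'t': 0.15, 'qpos': array([ 1.104,  0.424,  1.63 , -0.   ,  1.089, -0.019]), 'qvel': array([-0.001, -0.003, -0.002, -0.001, -0.001,  0.   ]), 'joint_torque': array([  0.   , -54.498, -27.392,   0.064,   0.02 ,  -0.   ]), 'ee_pos': array([270.412, 563.015, 222.115]), 'orientation': array([-1.389, -0.873,  0.874]), 'ft_force': array([-0.482,  0.39 , -0.099]), 'moment': array([ 0.018, -0.021, -0.016]), 'width': 87.72351255780876}
```

View pics/top0.png

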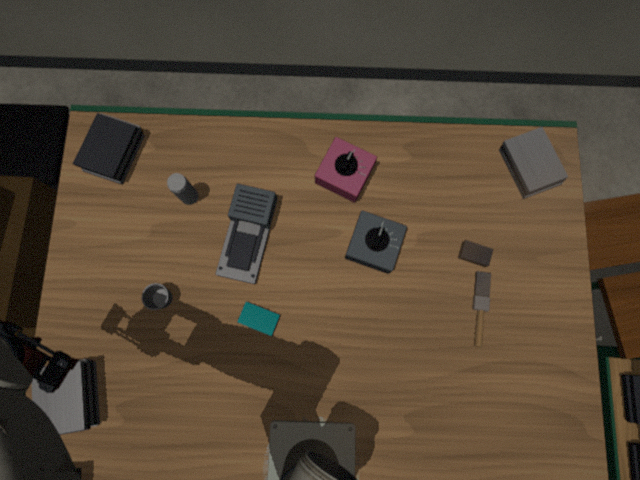

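View pics/side0.png

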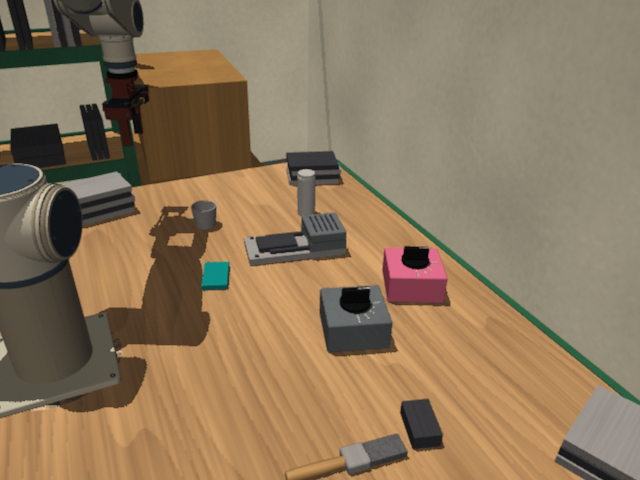

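View pics/wrist0.png

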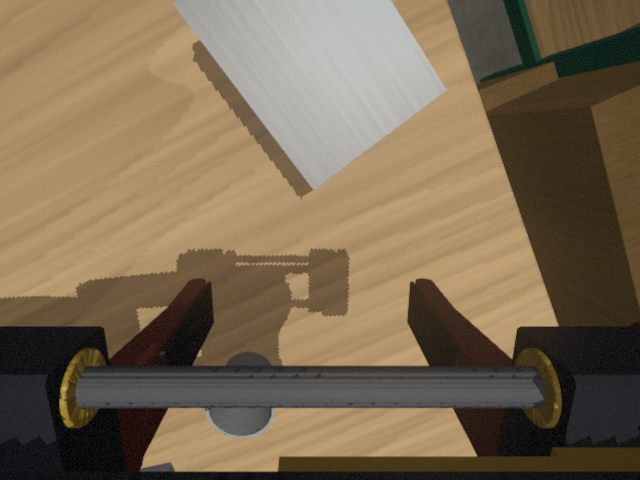

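Run:
```python
from h import *
crop('top0',205,170,90,120,6,'c1'); crop('top0',335,200,80,80,8,'c2')
```

```text
(no output)
```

View pics/c1.png

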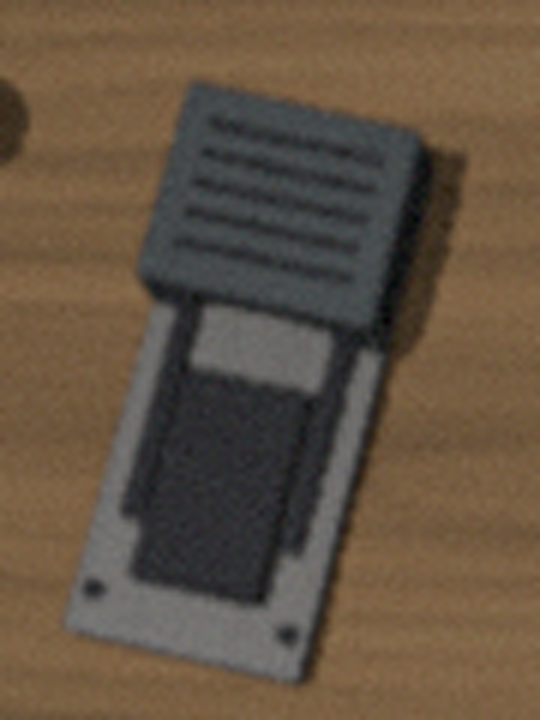

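View pics/c2.png

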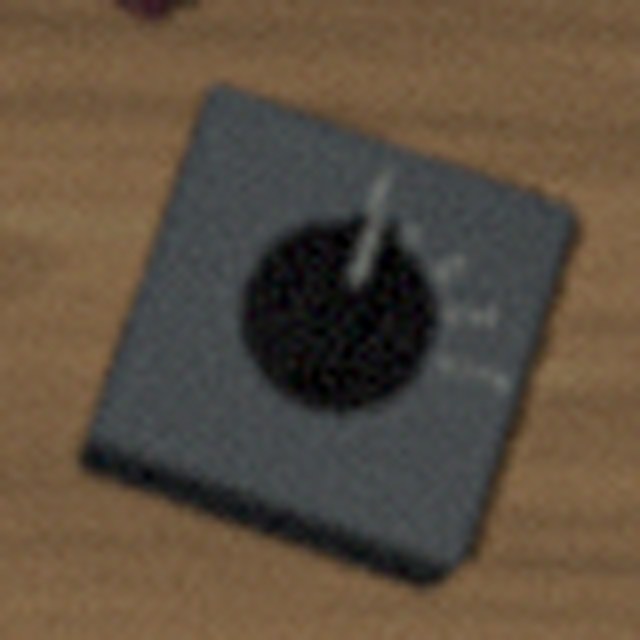

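Run:
```python
from h import *
np.set_printoptions(precision=1,suppress=True)
d=load('top0')
def P(l,x0,y0,s,z): return np.array([px(d,x0+(a+.5)/s-.5,y0+(b+.5)/s-.5,z) for a,b in l])
h=P([(195,85),(425,132),(372,325),(140,272)],205,170,6,70);print('hood',h)
b=P([(65,628),(300,682)],205,170,6,20);print('bed',b,b.mean(0))
p=P([(195,372),(313,390),(265,603),(135,580)],205,170,6,34);print('plate',p,p.mean(0),'tail',p[2:].mean(0))
c=P([(212,88),(575,215),(462,565),(90,445)],335,200,8,70);print('box',c,c.mean(0))
k=P([(340,312)],335,200,8,81);print('disc',k)
k=P([(358,285),(380,220)],335,200,8,109);print('ptr',k, np.degrees(np.arctan2(*(k[1]-k[0])[1::-1])))
for q,n in((h,'h'),(p,'p'),(c,'c')):
  for i in range(4):
    e=q[(i+1)%4]-q[i]; print(n,i,np.degrees(np.arctan2(e[1],e[0])),np.hypot(*e[:2]))
e=b[1]-b[0];print(np.degrees(np.arctan2(e[1],e[0])),np.hypot(*e[:2]))
e=h.mean(0)-b.mean(0);print('axis',np.degrees(np.arctan2(e[1],e[0])),np.hypot(*e[:2]))
print(px(d,243,247),px(d,250,205),px(d,235,275))
o=ctrl.get_obs();print(R.from_rotvec(o['orientation']).as_matrix())
```

```text
hood [[716.1 224.2  70. ]
 [697.7 119.6  70. ]
 [608.1 138.3  70. ]
 [628.6 242.4  70. ]]
bed [[475.1 274.2  20. ]
 [454.5 167.2  20. ]] [464.8 220.7  20. ]
plate [[591.8 221.5  34. ]
 [585.3 167.6  34. ]
 [487.7 183.   34. ]
 [496.  241.6  34. ]] [540.2 203.4  34. ] tail [491.9 212.3  34. ]
box [[ 652.9 -111.5   70. ]
 [ 613.5 -232.4   70. ]
 [ 495.6 -195.    70. ]
 [ 530.9  -73.4   70. ]] [ 573.2 -153.1   70. ]
disc [[ 575.8 -153.4   81. ]]
ptr [[ 579.  -155.5  109. ]
 [ 600.5 -162.4  109. ]] -17.818000600665414
h 0 -99.99246216929522 106.14850186590249
h 1 168.21275903590393 91.53422000453548
h 2 78.83054302800052 106.13031898959606
h 3 -11.805017148738482 89.35400118012564
p 0 -96.85999443492112 54.33631186122544
p 1 171.01483872538128 98.80321206318257
p 2 81.90851008412535 59.19611391753578
p 3 -11.850137981376207 97.83383463199112
c 0 -108.02207966204027 127.12254309064357
c 1 162.39832864095575 123.76781421807206
c 2 73.8033380582156 126.63134640581981
c 3 -17.365933436381077 127.8065982185132
-100.92188152417839 109.03241735559277
axis -11.316651008679724 201.71815399446407
[549.5 202.4  35.4] [657.9 185.5  70.3] [474.9 221.4  19.8]
[[ 0.4 -0.  -0.9]
 [ 0.9 -0.   0.4]
 [-0.  -1.   0. ]]
```

Request:
{"api": "jog_arm", "payload": {"steps": [{"dp": [0.4,-0.5,0],"turn": [0,0,0],"claw": 0.2},{"dp": [0.5,-1,0],"turn": [0,0,0.03],"claw": 0.2},{"dp": [0.5,-1,0],"turn": [0,0,0.06],"claw": 0.2},{"dp": [0.5,-1,0],"turn": [0,0,0.08],"claw": 0.2}]}}

```text
t: 0.48
ee_pos: [310.9, 480.1, 221.7]
orientation: [-1.296, -1.063, 1.068]
ft_force: [1.5, 0.4, 0.8]
width: 64.4
```

Request:
{"api": "jog_arm", "payload": {"steps": [{"dp": [0.25,-0.5,0],"turn": [0,0,0],"claw": 0.2},{"dp": [0.5,-1,0],"turn": [0,0,0],"claw": 0.2},{"dp": [0.5,-1,0],"turn": [0,0,0],"claw": 0.2}]}}

```text
t: 0.73
ee_pos: [351.7, 395.9, 221.1]
orientation: [-1.299, -1.06, 1.069]
ft_force: [-0.4, 0.1, 0.0]
width: 44.4
```

Request:
{"api": "jog_arm", "payload": {"steps": [{"dp": [0.25,-0.5,0],"turn": [0,0,0],"claw": 0.2},{"dp": [0.5,-1,0],"turn": [0,0,0],"claw": 0.2},{"dp": [0.5,-1,0],"turn": [0,0,0],"claw": 0.2}]}}

```text
t: 0.98
ee_pos: [392.7, 312.1, 220.9]
orientation: [-1.301, -1.058, 1.069]
ft_force: [-0.3, -0.1, 0.2]
width: 24.4
```

Request:
{"api": "jog_arm", "payload": {"steps": [{"dp": [0.25,-0.5,0],"turn": [0,0,0],"claw": 0.2},{"dp": [0.5,-1,0],"turn": [0,0,0],"claw": 0.2},{"dp": [0.5,-1,0],"turn": [0,0,0],"claw": 0.2},{"dp": [0.5,-1,0],"turn": [0,0,0],"claw": 0.2}]}}

```text
t: 1.32
ee_pos: [433.6, 230.4, 220.9]
orientation: [-1.302, -1.055, 1.066]
ft_force: [1.0, 1.6, -0.5]
width: 17.7
```

Run:
```python
from h import *
np.set_printoptions(precision=3,suppress=True)
d=snap('wrist','w1');o=d['obs'];print(o['t'],o['ee_pos'],R.from_rotvec(o['orientation']).as_matrix(),o['width'],d['hand_eye'],o['ft_force'])
```

```text
1.3167 [433.594 230.419 220.875] [[ 0.2   -0.002 -0.98 ]
 [ 0.98  -0.008  0.2  ]
 [-0.008 -1.     0.001]] 17.74550745094328 [[   1.      -0.       0.001   -0.263]
 [  -0.001   -0.269    0.963 -160.82 ]
 [   0.      -0.963   -0.269   73.501]
 [   0.       0.       0.       1.   ]] [ 0.954  1.559 -0.489]
```

View pics/w1.png

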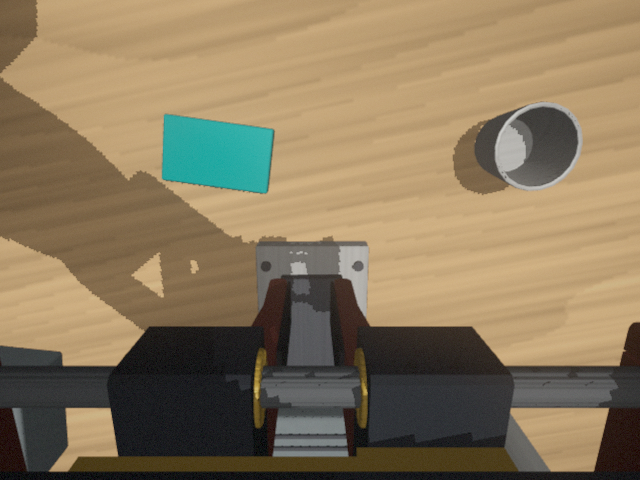

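Run:
```python
from h import *
np.set_printoptions(precision=1,suppress=True)
crop('w1',240,220,150,110,5,'c3')
d=load('w1')
a=px(d,257,241.5,20);b=px(d,368,242,20);print(a,b,(a+b)/2,np.degrees(np.arctan2(*(a-b)[1::-1])))
```

```text
[450.9 173.5  20. ] [472.4 277.4  20. ] [461.6 225.4  20. ] -101.68583968577263
```

View pics/c3.png

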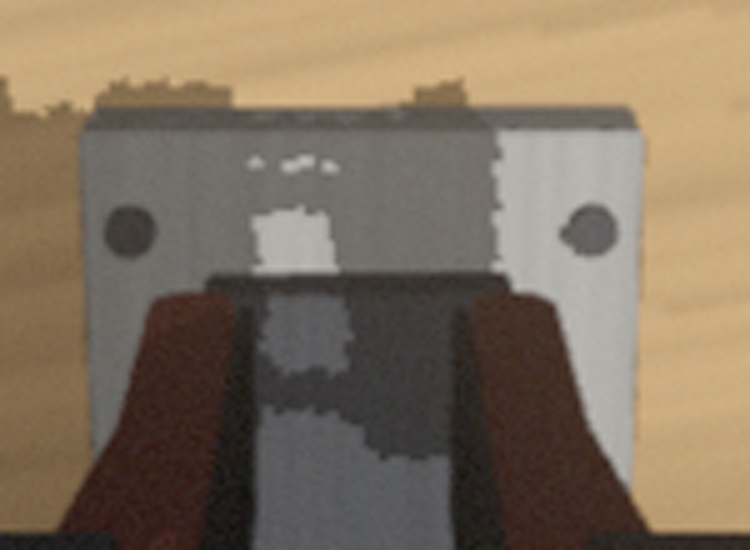

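Run:
```python
from h import *
np.set_printoptions(precision=1,suppress=True)
d=load('w1')
q=lambda a,b,z: px(d,240+(a+.5)/5-.5,220+(b+.5)/5-.5,z)
for l,a,b in(('bed',q(80,128,20),q(640,128,20)),('tailbot',q(208,274,20),q(510,274,20)),('tailtop',q(206,290,34),q(512,290,34))):
  print(l,a,b,(a+b)/2,np.hypot(*(a-b)[:2]),np.degrees(np.arctan2(*(b-a)[1::-1])))
```

```text
bed [454.2 171.3  20. ] [475.4 276.6  20. ] [464.8 223.9  20. ] 107.4181800755206 78.58606867347308
tailbot [488.1 188.8  20. ] [499.8 246.8  20. ] [494.  217.8  20. ] 59.16031401401768 78.61886414566368
tailtop [486.3 190.   34. ] [497.7 246.6  34. ] [492.  218.3  34. ] 57.758469998090995 78.62254309235212
```

Request:
{"api": "jog_arm", "payload": {"steps": [{"dp": [0.2,-0.05,-0.4],"turn": [0,0,0],"claw": 0.2},{"dp": [0.36,-0.09,-0.8],"turn": [0,0,0],"claw": 0.2},{"dp": [0.36,-0.09,-1],"turn": [0,0,0],"claw": 0.2}]}}

```text
t: 1.62
ee_pos: [462.2, 225.6, 138.5]
orientation: [-1.301, -1.056, 1.067]
ft_force: [-1.1, 0.5, -0.2]
width: 17.7
```

Request:
{"api": "jog_arm", "payload": {"steps": [{"dp": [0,0,-0.4],"turn": [0,0,0],"claw": 0.2},{"dp": [0,0,-0.8],"turn": [0,0,0],"claw": 0.2},{"dp": [0,0,-1],"turn": [0,0,0],"claw": 0.2},{"dp": [0,0,-1],"turn": [0,0,0],"claw": 0.2}]}}

```text
t: 1.95
ee_pos: [459.2, 226.2, 55.0]
orientation: [-1.298, -1.051, 1.073]
ft_force: [-0.4, -0.3, 0.1]
width: 17.6
```

Run:
```python
from h import *
np.set_printoptions(precision=3,suppress=True)
d=snap('side','s1');o=d['obs'];print(o['t'],o['ee_pos'],R.from_rotvec(o['orientation']).as_matrix(),o['width'],o['ft_force'])
crop('s1',200,150,200,150,4,'c4')
```

```text
1.95 [459.239 226.236  55.02 ] [[ 0.197 -0.009 -0.98 ]
 [ 0.98  -0.01   0.197]
 [-0.011 -1.     0.007]] 17.605273919946946 [-0.351 -0.264  0.135]
```

View pics/c4.png

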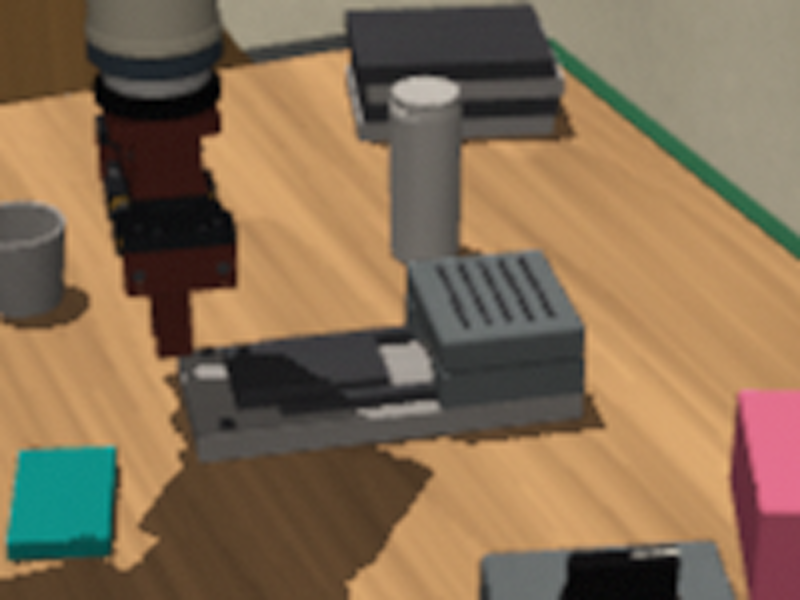

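Request:
{"api": "jog_arm", "payload": {"steps": [{"dp": [0.02,-0.04,-0.2],"turn": [0,0,0],"claw": 0.2},{"dp": [0.02,-0.04,-0.375],"turn": [0,0,0],"claw": 0.2},{"dp": [0.02,-0.04,-0.375],"turn": [0,0,0],"claw": 0.2},{"dp": [0.02,-0.04,-0.375],"turn": [0,0,0],"claw": 0.2}]}}

```text
t: 2.33
ee_pos: [462.3, 224.3, 27.8]
orientation: [-1.299, -1.055, 1.071]
ft_force: [-0.7, 0.2, 1.0]
width: 17.8
```

Run:
```python
from h import *
np.set_printoptions(precision=3,suppress=True)
d=snap('wrist','w2');o=d['obs'];print(o['t'],o['ee_pos'],o['width'],o['ft_force'])
```

```text
2.3333 [462.324 224.341  27.827] 17.845806229109076 [-0.742  0.173  0.981]
```

View pics/w2.png

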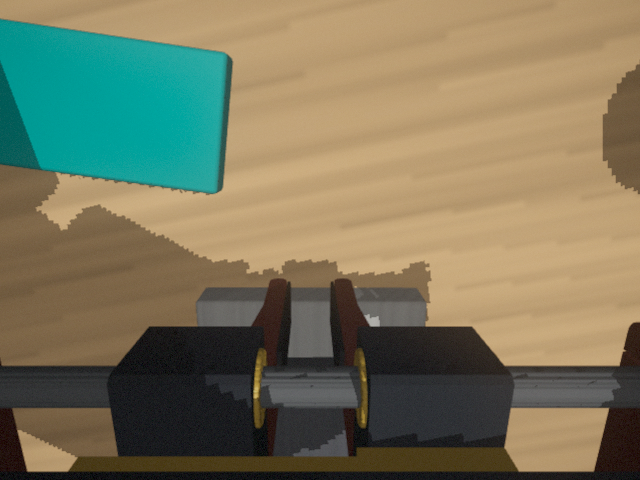

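Request:
{"api": "jog_arm", "payload": {"steps": [{"dp": [0.05,-0.01,-0.03],"turn": [0,0,0],"claw": 0.2},{"dp": [0.1,-0.02,-0.03],"turn": [0,0,0],"claw": 0.2},{"dp": [0.15,-0.03,-0.03],"turn": [0,0,0],"claw": 0.2},{"dp": [0.2,-0.04,-0.03],"turn": [0,0,0],"claw": 0.2},{"dp": [0.25,-0.05,-0.03],"turn": [0,0,0],"claw": 0.2},{"dp": [0.3,-0.06,-0.03],"turn": [0,0,0],"claw": 0.2},{"dp": [0.35,-0.07,-0.03],"turn": [0,0,0],"claw": 0.2},{"dp": [0.4,-0.08,-0.03],"turn": [0,0,0],"claw": 0.2}]}}

```text
t: 3.05
ee_pos: [491.1, 217.4, 25.7]
orientation: [-1.296, -1.048, 1.075]
ft_force: [-14.6, 3.2, 12.7]
width: 17.7
```

Request:
{"api": "jog_arm", "payload": {"steps": [{"dp": [0.05,-0.01,-0.005],"turn": [0,0,0],"claw": 0.2},{"dp": [0.1,-0.02,-0.005],"turn": [0,0,0],"claw": 0.2},{"dp": [0.15,-0.03,-0.005],"turn": [0,0,0],"claw": 0.2},{"dp": [0.2,-0.04,-0.005],"turn": [0,0,0],"claw": 0.2}]}}

```text
t: 3.38
ee_pos: [501.6, 214.4, 25.3]
orientation: [-1.29, -1.039, 1.081]
ft_force: [-20.4, 8.7, 16.9]
width: 17.5
```

Run:
```python
from h import *
np.set_printoptions(precision=3,suppress=True)
d=snap('side','s2');o=d['obs'];print(o['t'],o['ee_pos'],o['width'],o['ft_force'])
crop('s2',200,150,200,150,4,'c5')
```

```text
3.3833 [501.612 214.425  25.298] 17.499922006579116 [-20.359   8.652  16.898]
```

View pics/c5.png

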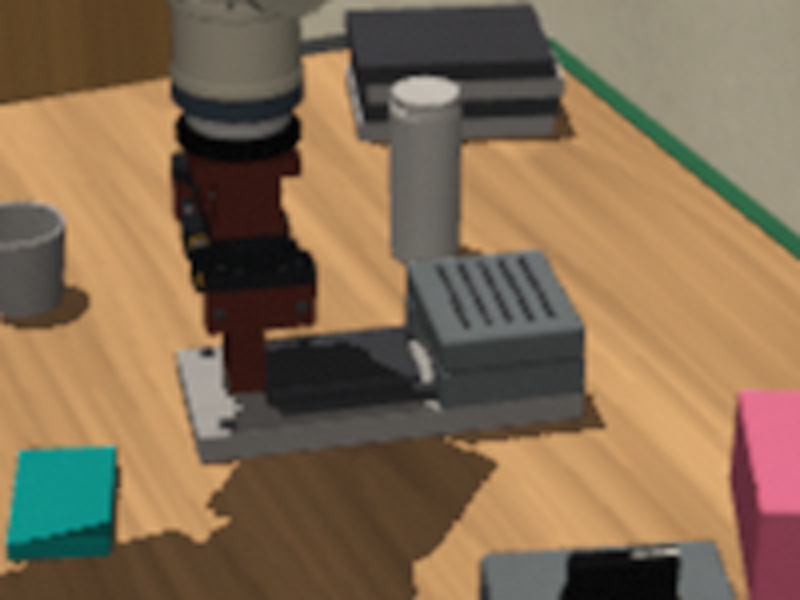

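Request:
{"api": "jog_arm", "payload": {"steps": [{"dp": [0,0,0],"turn": [0,0,0],"claw": 0.2},{"dp": [0,0,0],"turn": [0,0,0],"claw": 0.2},{"dp": [0,0,0],"turn": [0,0,0],"claw": 0.2}]}}

```text
t: 3.68
ee_pos: [503.5, 214.1, 25.3]
orientation: [-1.291, -1.041, 1.079]
ft_force: [-2.3, 0.5, 2.9]
width: 17.6
```

Run:
```python
from h import *
np.set_printoptions(precision=3,suppress=True)
d=snap('wrist','w3');o=d['obs'];print(o['t'],o['ee_pos'],o['width'],o['ft_force'],o['moment']);print(R.from_rotvec(o['orientation']).as_matrix())
d=snap('top','t3')
crop('t3',205,170,90,120,6,'c6')
```

```text
3.6833 [503.5   214.121  25.299] 17.56548410755126 [-2.298  0.527  2.902] [0.255 0.305 0.047]
[[ 0.198 -0.021 -0.98 ]
 [ 0.98  -0.01   0.198]
 [-0.014 -1.     0.019]]
```

View pics/w3.png

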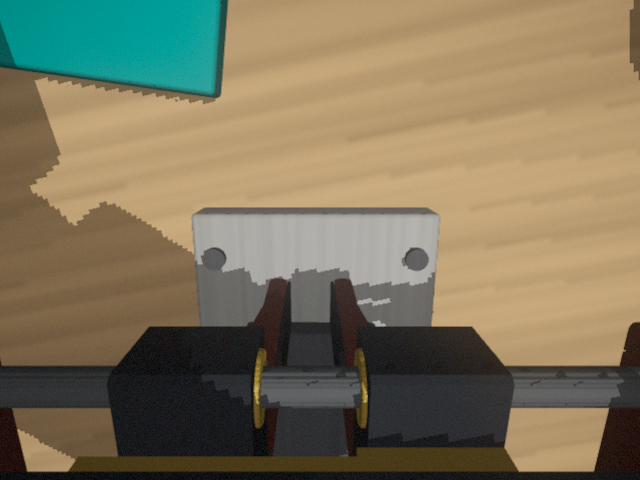

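View pics/c6.png

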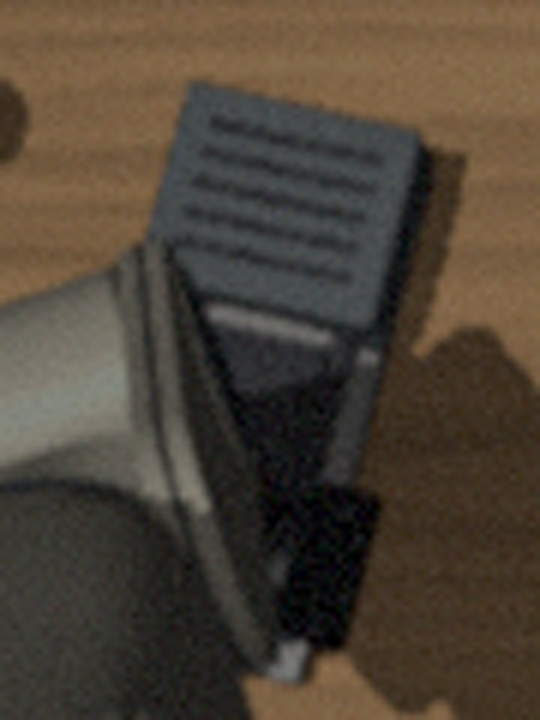

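Request:
{"api": "jog_arm", "payload": {"steps": [{"dp": [0.03,-0.006,0],"turn": [0.003,-0.006,0],"claw": 0.2},{"dp": [0.06,-0.012,0],"turn": [0.003,-0.006,0],"claw": 0.2},{"dp": [0.09,-0.018,0],"turn": [0.003,-0.006,0],"claw": 0.2},{"dp": [0.12,-0.024,0],"turn": [0.003,-0.006,0],"claw": 0.2},{"dp": [0.15,-0.03,0],"turn": [0.003,-0.006,0],"claw": 0.2},{"dp": [0.18,-0.036,0],"turn": [0.003,-0.006,0],"claw": 0.2},{"dp": [0.21,-0.042,0],"turn": [0.003,-0.006,0],"claw": 0.2},{"dp": [0.24,-0.048,0],"turn": [0.003,-0.006,0],"claw": 0.2},{"dp": [0.27,-0.054,0],"turn": [0.003,-0.006,0],"claw": 0.2},{"dp": [0.3,-0.06,0],"turn": [0.003,-0.006,0],"claw": 0.2},{"dp": [0.33,-0.066,0],"turn": [0.003,-0.006,0],"claw": 0.2}]}}

```text
t: 4.7
ee_pos: [526.5, 209.0, 24.9]
orientation: [-1.292, -1.053, 1.067]
ft_force: [-12.8, 7.3, 8.0]
width: 17.6
```

Request:
{"api": "jog_arm", "payload": {"steps": [{"dp": [0.01,-0.002,0.01],"turn": [0,0,0],"claw": 0.2},{"dp": [0.01,-0.002,0.01],"turn": [0,0,0],"claw": 0.2}]}}

```text
t: 4.87
ee_pos: [526.7, 208.9, 25.5]
orientation: [-1.292, -1.052, 1.067]
ft_force: [-3.4, 2.6, 1.8]
width: 17.3
```

Request:
{"api": "jog_arm", "payload": {"steps": [{"dp": [0.02,-0.004,0],"turn": [0,0,0],"claw": 0.2},{"dp": [0.04,-0.008,0],"turn": [0,0,0],"claw": 0.2},{"dp": [0.06,-0.012,0],"turn": [0,0,0],"claw": 0.2}]}}

```text
t: 5.12
ee_pos: [527.1, 208.7, 25.5]
orientation: [-1.286, -1.045, 1.071]
ft_force: [-22.0, 14.1, 19.2]
width: 17.3
```

Run:
```python
from h import *
np.set_printoptions(precision=3,suppress=True)
d=snap('wrist','w4');o=d['obs'];print(o['t'],o['ee_pos'],o['width'],o['ft_force'],o['moment']);print(R.from_rotvec(o['orientation']).as_matrix())
d=snap('side','s4')
crop('s4',230,190,130,90,6,'c7')
```

```text
5.1167 [527.113 208.661  25.503] 17.287205240463123 [-21.979  14.117  19.237] [2.518 3.877 0.153]
[[ 0.2   -0.019 -0.98 ]
 [ 0.98  -0.002  0.2  ]
 [-0.005 -1.     0.018]]
```

View pics/w4.png

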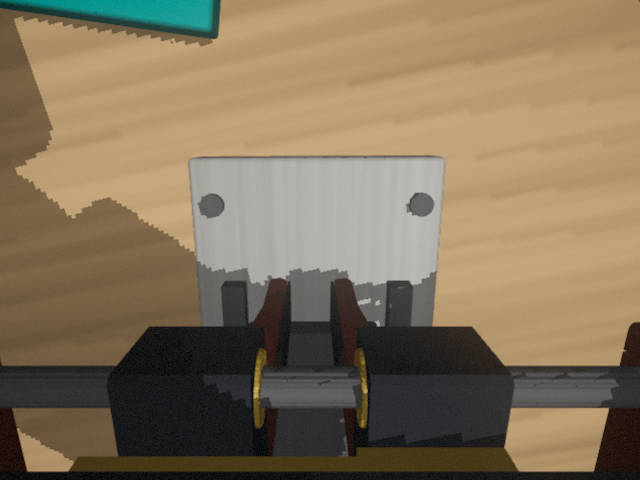

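View pics/c7.png

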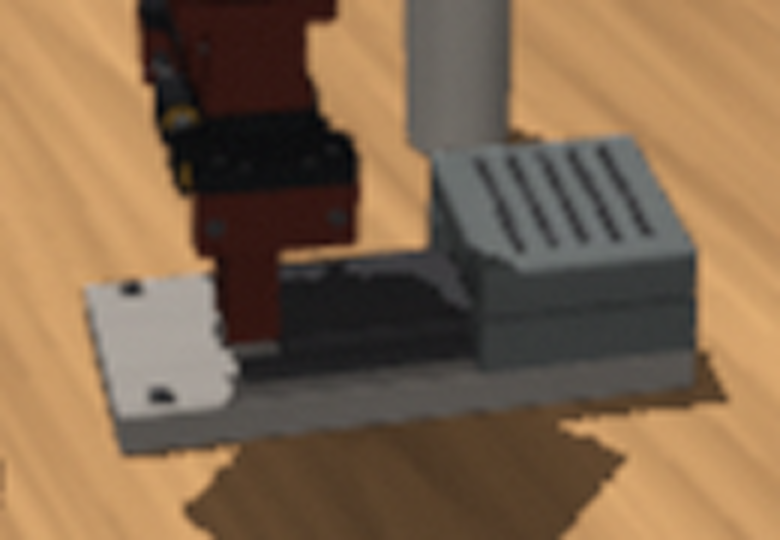

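Run:
```python
from h import *
np.set_printoptions(precision=1,suppress=True)
crop('w4',180,140,280,200,2.8,'c8')
for t,r in(('w3',322),('w4',322)):
  d=load(t); print(px(d,310,r,20),px(d,310,r))
d=load('w4');u=np.array([.98,-.198,0])
bed=(px(d,190,158,20)+px(d,444,157,20))/2; print('bed end',bed, ((px(d,310,322,20)-bed)@u))
print('rail start', px(d,235,282,28),px(d,400,281,28),[ (px(d,*q,28)-bed)@u for q in((235,282),(400,281))])
```

```text
[515.3 211.5  20. ] [514.8 211.6  21. ]
[539. 206.  20.] [537.9 206.3  22.2]
bed end [466.  223.8  20. ] 75.05483353915353
rail start [510.2 178.9  28. ] [523.9 248.7  28. ] [np.float64(52.25055057773875), np.float64(51.80778934901763)]
```

View pics/c8.png

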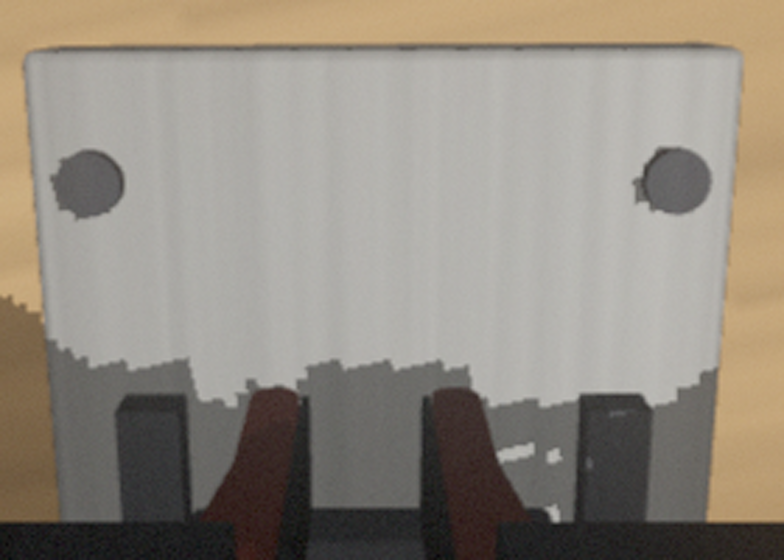

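Request:
{"api": "jog_arm", "payload": {"steps": [{"dp": [-0.04,0.008,0.0],"turn": [0,-0.006,0],"claw": 0.2},{"dp": [-0.06,0.012,0.02],"turn": [0,-0.006,0],"claw": 0.2},{"dp": [-0.06,0.012,0.02],"turn": [0,-0.006,0],"claw": 0.2}]}}

```text
t: 5.47
ee_pos: [522.7, 209.6, 27.4]
orientation: [-1.299, -1.06, 1.061]
ft_force: [0.5, 0.3, -0.2]
width: 18.0
```

Request:
{"api": "jog_arm", "payload": {"steps": [{"dp": [0.03,-0.006,0],"turn": [0,0,0],"claw": 0.2},{"dp": [0.06,-0.012,0],"turn": [0,0,0],"claw": 0.2},{"dp": [0.08,-0.016,0],"turn": [0,0,0],"claw": 0.2},{"dp": [0.1,-0.02,0],"turn": [0,0,0],"claw": 0.2},{"dp": [0.12,-0.024,0],"turn": [0,0,0],"claw": 0.2}]}}

```text
t: 5.88
ee_pos: [527.8, 208.3, 27.4]
orientation: [-1.294, -1.052, 1.065]
ft_force: [-23.7, 14.1, 21.3]
width: 17.7
```

Run:
```python
from h import *
np.set_printoptions(precision=3,suppress=True)
o=ctrl.get_obs();print(o['t'],o['ee_pos'],o['width'],o['ft_force'],o['moment']);print(R.from_rotvec(o['orientation']).as_matrix())
```

```text
5.8833 [527.812 208.33   27.412] 17.72610045812013 [-23.729  14.131  21.333] [2.599 4.113 0.193]
[[ 0.201 -0.009 -0.98 ]
 [ 0.98  -0.002  0.201]
 [-0.003 -1.     0.008]]
```

Run:
```python
from h import *
np.set_printoptions(precision=1,suppress=True)
d=snap('side','s5')
crop('s5',260,205,100,60,8,'c9')
T=w_from_c(d); H,W=d['range_z'].shape; v,u=np.mgrid[:H,:W]; z=d['range_z']
P=np.stack([(u-d['cx'])/f(d)*z,(v-d['cy'])/f(d)*z,z],-1)@T[:3,:3].T+T[:3,3]
ax=np.array([.98,-.198]);la=np.array([.198,.98]); m0=np.array([617.,192.])
q=P[...,:2]-m0; a=q@ax; l=q@la
for lo in range(-80,0,8):
  for b in(-15,0,15):
    s=(a>lo)&(a<lo+8)&(abs(l-b)<7)&(z>0)&(P[...,2]<60); print(lo,b,s.sum(),np.median(P[...,2][s]) if s.any() else None,end=' | ')
  print()
# hood front face: points with z 40..65
s=(abs(l)<50)&(P[...,2]>38)&(P[...,2]<64)&(a>-30)&(a<60); print(np.percentile(a[s],[1,5,20,50]) if s.any() else None)
s=(P[...,2]>66)&(P[...,2]<74)&(a>-20)&(a<120)&(abs(l)<70);print('top',np.percentile(a[s],[.5,2,98,99.5]),np.percentile(l[s],[.5,2,98,99.5]))
```

```text
-80 -15 7 35.132811300167646 | -80 0 6 36.140817865099564 | -80 15 5 35.11867044466942 | 
-72 -15 10 36.75643847951028 | -72 0 9 36.05047258252068 | -72 15 8 36.050198038292706 | 
-64 -15 9 35.0815171464136 | -64 0 9 35.64621625962718 | -64 15 7 34.926206401631816 | 
-56 -15 10 35.456454757265476 | -56 0 8 35.91079439057131 | -56 15 8 36.44115451731494 | 
-48 -15 11 36.00195410348965 | -48 0 7 34.345546206712015 | -48 15 11 35.75909596532813 | 
-40 -15 10 34.001850932008495 | -40 0 8 35.19607054152044 | -40 15 9 35.22746859086408 | 
-32 -15 7 35.61208913865494 | -32 0 11 35.808097737761955 | -32 15 9 36.76899280825853 | 
-24 -15 8 35.43411246799087 | -24 0 8 35.11446547670948 | -24 15 8 35.989012886471755 | 
-16 -15 8 35.20112204504221 | -16 0 11 35.41650042436652 | -16 15 6 35.81725275819855 | 
-8 -15 11 36.78357181287856 | -8 0 10 36.15513572201246 | -8 15 12 36.69909349576767 | 
[-15.4  -1.8  -1.2  -0.6]
top [-1.1  0.1 89.9 91.4] [-56.8 -55.2  50.9  53.6]
```

View pics/c9.png

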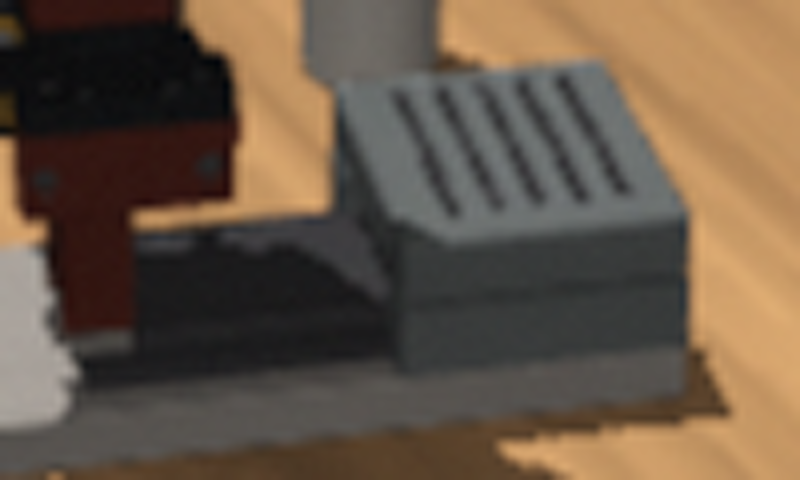

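Request:
{"api": "jog_arm", "payload": {"steps": [{"dp": [0.03,0.0,0.015],"turn": [0,0,0],"claw": 0.2},{"dp": [0.06,0.002,0.03],"turn": [0,0,0],"claw": 0.2},{"dp": [0.08,0.004,0.04],"turn": [0,0,0],"claw": 0.2},{"dp": [0.1,0.005,0.05],"turn": [0,0,0],"claw": 0.2}]}}

```text
t: 6.27
ee_pos: [535.4, 208.3, 30.9]
orientation: [-1.293, -1.05, 1.066]
ft_force: [-4.6, 0.4, -1.9]
width: 17.6
```

Run:
```python
from h import *
np.set_printoptions(precision=3,suppress=True)
o=ctrl.get_obs();print(o['t'],o['ee_pos'],o['width'],o['ft_force'],o['moment']);print(R.from_rotvec(o['orientation']).as_matrix())
```

```text
6.2667 [535.373 208.299  30.909] 17.57888121670794 [-4.57   0.38  -1.907] [ 0.095  0.733 -0.016]
[[ 0.201 -0.011 -0.98 ]
 [ 0.98  -0.002  0.201]
 [-0.004 -1.     0.01 ]]
```

Request:
{"api": "jog_arm", "payload": {"steps": [{"dp": [-0.03,0.006,0.0],"turn": [0,0,0],"claw": 0.2},{"dp": [-0.03,0.006,-0.06],"turn": [0,0,0],"claw": 0.2},{"dp": [-0.03,0.006,-0.06],"turn": [0,0,0],"claw": 0.2}]}}

```text
t: 6.52
ee_pos: [533.6, 208.7, 25.7]
orientation: [-1.294, -1.051, 1.065]
ft_force: [-0.1, 0.1, 0.6]
width: 17.4
```

Request:
{"api": "jog_arm", "payload": {"steps": [{"dp": [0.03,-0.004,0.0],"turn": [0,0,0],"claw": 0.2},{"dp": [0.06,-0.008,0.01],"turn": [0,0,0],"claw": 0.2},{"dp": [0.08,-0.01,0.01],"turn": [0,0,0],"claw": 0.2},{"dp": [0.1,-0.015,0.01],"turn": [0,0,0],"claw": 0.2},{"dp": [0.12,-0.02,0.01],"turn": [0,0,0],"claw": 0.2}]}}

```text
t: 6.93
ee_pos: [542.6, 206.9, 26.2]
orientation: [-1.293, -1.049, 1.066]
ft_force: [-3.3, 0.6, -2.4]
width: 17.4
```

Request:
{"api": "jog_arm", "payload": {"steps": [{"dp": [0.02,-0.003,0.0],"turn": [0,0,0],"claw": 0.2},{"dp": [0.04,-0.006,0.005],"turn": [0,0,0],"claw": 0.2},{"dp": [0.06,-0.009,0.005],"turn": [0,0,0],"claw": 0.2},{"dp": [0.08,-0.012,0.005],"turn": [0,0,0],"claw": 0.2}]}}

```text
t: 7.27
ee_pos: [544.4, 206.2, 26.1]
orientation: [-1.288, -1.041, 1.071]
ft_force: [-22.7, 9.6, 13.6]
width: 17.7
```

Request:
{"api": "jog_arm", "payload": {"steps": [{"dp": [0.02,-0.003,0.0],"turn": [0,0,0],"claw": 0.2},{"dp": [0.04,-0.006,0.005],"turn": [0,0,0],"claw": 0.2},{"dp": [0.06,-0.009,0.005],"turn": [0,0,0],"claw": 0.2},{"dp": [0.08,-0.012,0.005],"turn": [0,0,0],"claw": 0.2}]}}

```text
t: 7.6
ee_pos: [544.4, 206.1, 26.3]
orientation: [-1.28, -1.031, 1.077]
ft_force: [-29.1, 13.0, 18.7]
width: 17.4
```

Request:
{"api": "jog_arm", "payload": {"steps": [{"dp": [-0.03,0.006,0.0],"turn": [0,-0.012,0],"claw": 0.2},{"dp": [-0.03,0.006,-0.01],"turn": [0.002,-0.012,0],"claw": 0.2},{"dp": [-0.03,0.006,-0.01],"turn": [0.002,-0.012,0],"claw": 0.2}]}}

```text
t: 7.85
ee_pos: [543.0, 206.8, 25.9]
orientation: [-1.3, -1.064, 1.052]
ft_force: [0.2, 0.0, -0.7]
width: 17.6
```

Request:
{"api": "jog_arm", "payload": {"steps": [{"dp": [0.03,-0.002,0.01],"turn": [0,0,0],"claw": 0.2},{"dp": [0.06,0.0,0.03],"turn": [0,0,0],"claw": 0.2},{"dp": [0.08,0.003,0.04],"turn": [0,0,0],"claw": 0.2},{"dp": [0.1,0.006,0.05],"turn": [0,0,0],"claw": 0.2}]}}

```text
t: 8.18
ee_pos: [544.5, 206.1, 27.5]
orientation: [-1.293, -1.051, 1.061]
ft_force: [-21.5, 5.8, -4.6]
width: 17.6
```

Run:
```python
from h import *
np.set_printoptions(precision=3,suppress=True)
o=ctrl.get_obs();print(o['t'],o['ee_pos'],o['width'],o['ft_force'],o['moment']);print(R.from_rotvec(o['orientation']).as_matrix())
```

```text
8.1833 [544.458 206.127  27.462] 17.566498887643785 [-21.516   5.824  -4.637] [1.069 3.698 0.175]
[[ 0.203 -0.008 -0.979]
 [ 0.979  0.     0.203]
 [-0.001 -1.     0.008]]
```

Request:
{"api": "jog_arm", "payload": {"steps": [{"dp": [0.04,-0.008,0.01],"turn": [0,0,0],"claw": 0.2},{"dp": [0.07,-0.014,0.02],"turn": [0,0,0],"claw": 0.2},{"dp": [0.1,-0.02,0.03],"turn": [0,0,0],"claw": 0.2},{"dp": [0.12,-0.018,0.04],"turn": [0,0,0],"claw": 0.2},{"dp": [0.12,0.0,0.045],"turn": [0,0,0],"claw": 0.2},{"dp": [0.12,-0.03,0.03],"turn": [0,0,0],"claw": 0.2}]}}

```text
t: 8.68
ee_pos: [544.4, 204.7, 26.9]
orientation: [-1.282, -1.034, 1.072]
ft_force: [-33.3, 29.8, 7.4]
width: 17.7
```

Run:
```python
from h import *
np.set_printoptions(precision=3,suppress=True)
d=snap('wrist','w6');o=d['obs'];print(o['t'],o['ee_pos'],o['width'],o['ft_force'],o['moment']);print(R.from_rotvec(o['orientation']).as_matrix())
crop('w6',180,100,280,240,2.5,'c10')
```

```text
8.6833 [544.364 204.699  26.933] 17.65262868087496 [-33.324  29.767   7.381] [5.234 5.756 0.375]
[[ 0.205 -0.029 -0.978]
 [ 0.979 -0.001  0.205]
 [-0.007 -1.     0.028]]
```

View pics/c10.png

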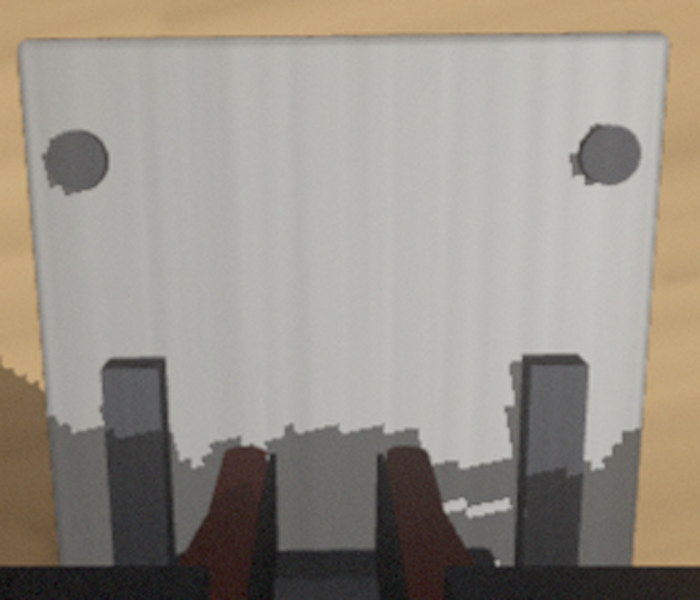

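Request:
{"api": "jog_arm", "payload": {"steps": [{"dp": [-0.02,0.01,0],"turn": [0,-0.009,0],"claw": 0.2},{"dp": [-0.08,0.02,0],"turn": [0,-0.009,0],"claw": 0.2},{"dp": [-0.2,0.045,0],"turn": [0,-0.009,0],"claw": 0.2},{"dp": [-0.2,0.045,0],"turn": [0,-0.009,0],"claw": 0.2}]}}

```text
t: 9.07
ee_pos: [528.2, 208.4, 27.3]
orientation: [-1.3, -1.056, 1.056]
ft_force: [0.0, -0.1, -0.2]
width: 17.5
```

Run:
```python
from h import *
np.set_printoptions(precision=3,suppress=True)
d=snap('wrist','w7');o=d['obs'];print(o['t'],o['ee_pos'],o['width'],o['ft_force'],o['moment']);print(R.from_rotvec(o['orientation']).as_matrix())
crop('w7',180,100,280,240,2.5,'c11')
```

```text
9.0667 [528.166 208.424  27.281] 17.548611664084756 [ 0.042 -0.083 -0.187] [-0.04  -0.002 -0.069]
[[ 0.205  0.    -0.979]
 [ 0.979 -0.     0.205]
 [-0.    -1.    -0.   ]]
```

View pics/c11.png

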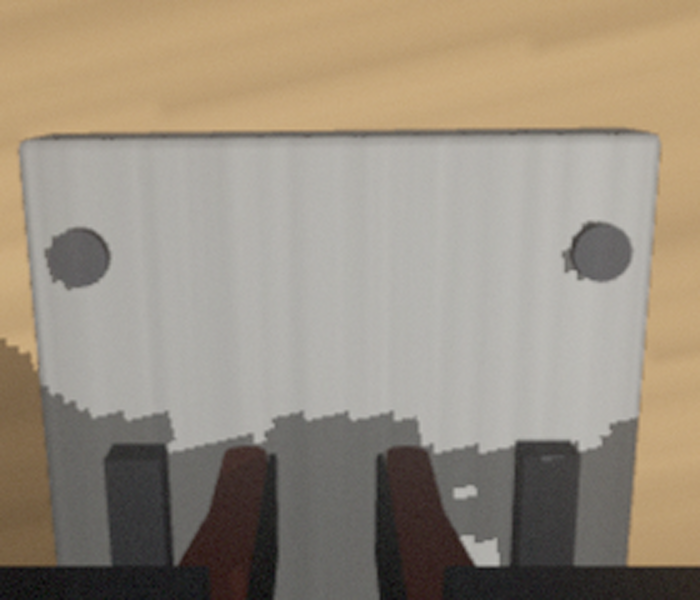

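Request:
{"api": "jog_arm", "payload": {"steps": [{"dp": [0.06,-0.01,0],"turn": [0,0,0],"claw": 0.2},{"dp": [0.12,-0.024,0],"turn": [0,0,0],"claw": 0.2},{"dp": [0.17,-0.034,0],"turn": [0,0,0],"claw": 0.2},{"dp": [0.19,-0.04,0],"turn": [0,0,0],"claw": 0.2}]}}

```text
t: 9.45
ee_pos: [544.0, 205.2, 27.7]
orientation: [-1.299, -1.054, 1.056]
ft_force: [-9.4, 6.1, 9.0]
width: 17.8
```

Request:
{"api": "jog_arm", "payload": {"steps": [{"dp": [0.03,0.0,0.015],"turn": [0,0,0],"claw": 0.2},{"dp": [0.06,0.004,0.03],"turn": [0,0,0],"claw": 0.2},{"dp": [0.08,0.008,0.04],"turn": [0,0,0],"claw": 0.2},{"dp": [0.1,0.012,0.05],"turn": [0,0,0],"claw": 0.2},{"dp": [0.12,0.016,0.05],"turn": [0,0,0],"claw": 0.2}]}}

```text
t: 9.87
ee_pos: [544.4, 205.4, 28.5]
orientation: [-1.289, -1.037, 1.068]
ft_force: [-25.5, 7.5, -4.0]
width: 17.3
```

Request:
{"api": "jog_arm", "payload": {"steps": [{"dp": [-0.02,0.005,0],"turn": [0,-0.009,0],"claw": 0.2},{"dp": [-0.1,0.02,0],"turn": [0,-0.009,0],"claw": 0.2},{"dp": [-0.25,0.05,0.05],"turn": [0,-0.009,0],"claw": 0.2},{"dp": [-0.25,0.05,0.5],"turn": [0,-0.009,0],"claw": 0.2},{"dp": [-0.25,0.05,1],"turn": [0,-0.009,0],"claw": 0.4}]}}

```text
t: 10.28
ee_pos: [522.3, 208.8, 107.8]
orientation: [-1.306, -1.054, 1.056]
ft_force: [1.1, 0.3, -1.0]
width: 21.4
```

Request:
{"api": "jog_arm", "payload": {"steps": [{"dp": [0,0,0.4],"turn": [0,0,0],"claw": 0.5},{"dp": [0,-0.4,0.8],"turn": [0,0,-0.01],"claw": 0.5},{"dp": [0.1,-0.8,1],"turn": [0,0,-0.02],"claw": 0.5},{"dp": [0.1,-1,1],"turn": [0,0,-0.03],"claw": 0.5}]}}

```text
t: 10.62
ee_pos: [534.2, 127.4, 193.5]
orientation: [-1.348, -0.99, 0.977]
ft_force: [-0.2, 0.1, 0.4]
width: 43.6
```

Run:
```python
from h import *
np.set_printoptions(precision=3,suppress=True)
o=ctrl.get_obs();print(o['t'],o['ee_pos'],o['width'],o['ft_force'])
d=snap('side','s8'); crop('s8',200,150,200,150,4,'c12')
```

```text
10.6167 [534.179 127.352 193.537] 43.55279624124784 [-0.192  0.095  0.354]
```

View pics/c12.png

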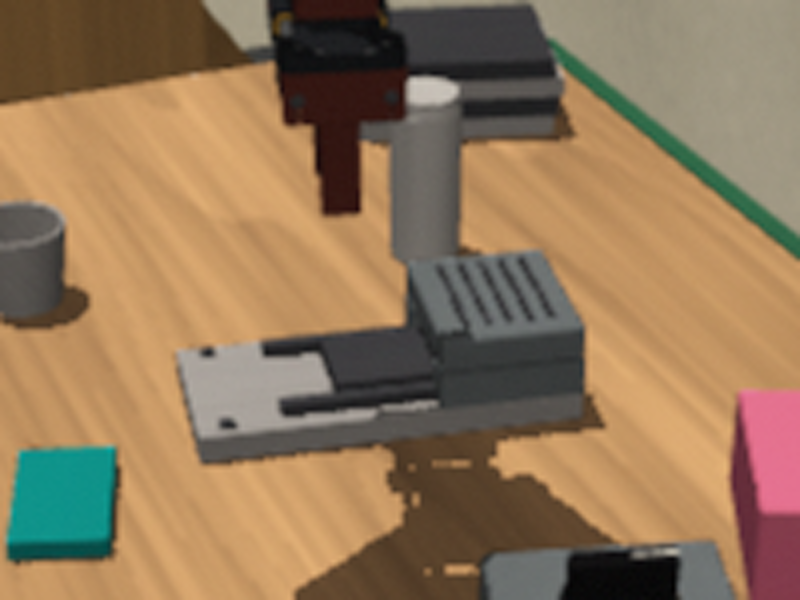

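Run:
```python
from h import *
np.set_printoptions(precision=1,suppress=True)
d=load('s8'); u=np.array([.98,-.198,0])
q=lambda a,b,z: px(d,200+(a+.5)/4-.5,150+(b+.5)/4-.5,z)
t=(q(322,343,34)+q(340,390,34))/2; bed=(q(180,353,20)+q(202,440,20))/2
print(t,bed,'tail from mouth',(t-bed)@u-155)
m=(q(408,258,70)+q(440,335,70))/2
print('hood front',m,(t-m)@u)
```

```text
[554.3 194.8  34. ] [467.1 218.6  20. ] tail from mouth -64.82767457611764
hood front [620.5 197.7  70. ] -64.39110749037616
```

Request:
{"api": "jog_arm", "payload": {"steps": [{"dp": [0,-0.4,0],"turn": [0,0,0],"claw": 0.5},{"dp": [0.05,-0.9,0],"turn": [0,0,0],"claw": 0.5},{"dp": [0.05,-1,0],"turn": [0,0,0],"claw": 0.5}]}}

```text
t: 10.92
ee_pos: [537.3, 42.2, 192.4]
orientation: [-1.351, -0.984, 0.976]
ft_force: [0.1, -0.6, -0.0]
width: 43.7
```

Request:
{"api": "jog_arm", "payload": {"steps": [{"dp": [0,-0.4,0],"turn": [0,0,0],"claw": 0.5},{"dp": [0,-0.9,0],"turn": [0,0,0],"claw": 0.5},{"dp": [0,-1,0],"turn": [0,0,0],"claw": 0.5}]}}

```text
t: 11.17
ee_pos: [537.5, -41.2, 192.8]
orientation: [-1.353, -0.983, 0.974]
ft_force: [0.3, -0.2, -0.2]
width: 43.8
```

Request:
{"api": "jog_arm", "payload": {"steps": [{"dp": [0,-0.4,0],"turn": [0,0,0],"claw": 0.5},{"dp": [0,-0.8,0],"turn": [0,0,0],"claw": 0.5},{"dp": [0,-0.8,0],"turn": [0,0,0],"claw": 0.5}]}}

```text
t: 11.42
ee_pos: [538.0, -108.5, 193.2]
orientation: [-1.356, -0.982, 0.972]
ft_force: [0.4, -0.5, -0.2]
width: 43.9
```

Run:
```python
from h import *
np.set_printoptions(precision=3,suppress=True)
d=snap('wrist','w9');o=d['obs'];print(o['t'],o['ee_pos'],o['width'],o['ft_force'],o['moment']);print(R.from_rotvec(o['orientation']).as_matrix())
```

```text
11.4167 [ 538.031 -108.5    193.223] 43.9318516794778 [ 0.392 -0.502 -0.179] [-0.019 -0.078 -0.008]
[[ 0.309  0.013 -0.951]
 [ 0.951 -0.008  0.309]
 [-0.003 -1.    -0.015]]
```

View pics/w9.png

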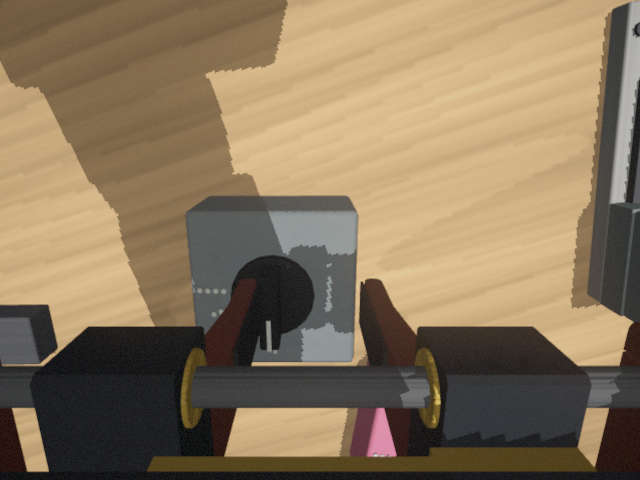

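Run:
```python
from h import *
crop('w9',180,190,190,180,4,'c13')
```

```text
(no output)
```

View pics/c13.png

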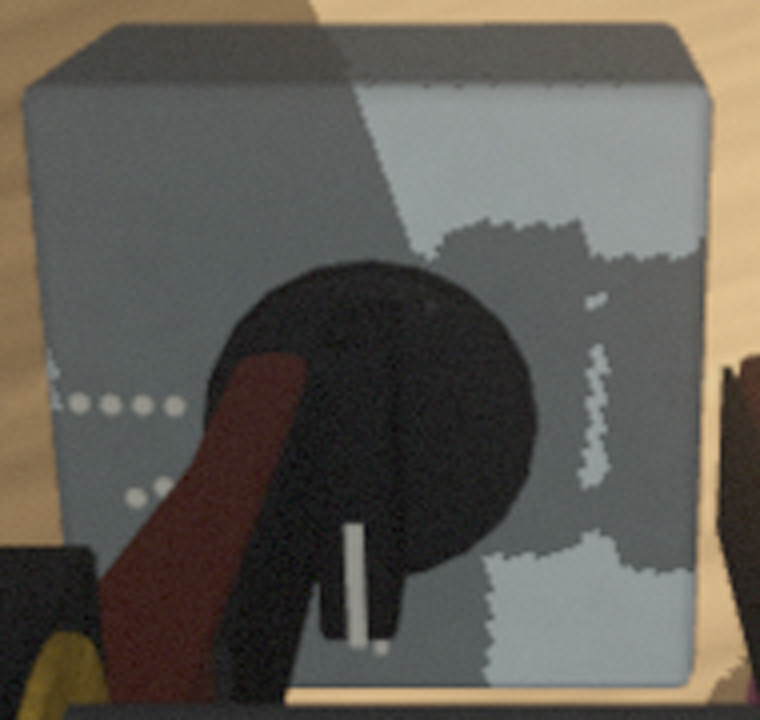

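Run:
```python
from h import *
np.set_printoptions(precision=1,suppress=True)
d=load('w9')
q=lambda a,b,z: px(d,180+(a+.5)/4-.5,190+(b+.5)/4-.5,z)
print('disc',q(371,427,81), np.linalg.norm(q(205,427,81)-q(538,427,81)))
a,b=q(353,525,109),q(357,640,109);print('ptr',a,b,np.linalg.norm(a-b),np.degrees(np.arctan2(*(b-a)[1::-1])))
A,B,C=q(26,88,70),q(711,95,70),q(690,688,70)
print('box',A,B,C,(A+C)/2,np.linalg.norm(A-B),np.linalg.norm(B-C),np.degrees(np.arctan2(*(C-B)[1::-1])),np.degrees(np.arctan2(*(B-A)[1::-1])))
c=(A+C)/2
e=q(362,638,109);print('bar end',e, e-28*np.array([np.cos(np.radians(-18)),np.sin(np.radians(-18)),0]))
```

```text
disc [ 575.  -150.8   81. ] 62.758408947207585
ptr [ 580.1 -153.1  109. ] [ 601.5 -160.1  109. ] 22.51165522601562 -17.95826022225992
box [ 495.9 -191.1   70. ] [536.  -71.7  70. ] [ 655.  -110.5   70. ] [ 575.4 -150.8   70. ] 125.98027086304819 125.1173492273244 -18.037191307139754 71.42802903970527
bar end [ 601.4 -159.1  109. ] [ 574.8 -150.4  109. ]
```

Request:
{"api": "jog_arm", "payload": {"steps": [{"dp": [0.23,-0.27,0],"turn": [0.002,0.004,0],"claw": 0.5},{"dp": [0.46,-0.54,0],"turn": [0.002,0.004,0],"claw": 0.5},{"dp": [0.46,-0.54,-0.4],"turn": [0.002,0.004,0],"claw": 0.5},{"dp": [0.46,-0.54,-0.7],"turn": [0.002,0.004,0],"claw": 0.5},{"dp": [0.46,-0.54,-0.7],"turn": [0.002,0.004,0],"claw": 0.5}]}}

```text
t: 11.88
ee_pos: [572.0, -147.6, 132.7]
orientation: [-1.336, -0.97, 0.977]
ft_force: [-1.3, 0.7, -1.0]
width: 43.8
```

Run:
```python
from h import *
np.set_printoptions(precision=3,suppress=True)
d=snap('wrist','w10');o=d['obs'];print(o['t'],o['ee_pos'],o['width'],o['ft_force'],o['moment']);print(R.from_rotvec(o['orientation']).as_matrix())
```

```text
11.8833 [ 571.987 -147.568  132.734] 43.80520297136715 [-1.329  0.716 -1.048] [-0.     0.059  0.043]
[[ 0.309 -0.007 -0.951]
 [ 0.951  0.002  0.309]
 [-0.    -1.     0.008]]
```

View pics/w10.png

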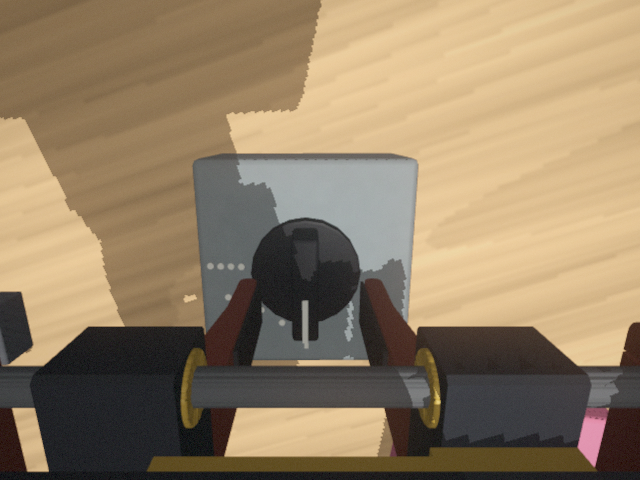

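Run:
```python
from h import *
np.set_printoptions(precision=1,suppress=True)
d=load('w10')
a,b=px(d,306,229,109),px(d,305,340,109);print(a,b,(a+b)/2,np.linalg.norm(a-b),np.degrees(np.arctan2(*(b-a)[1::-1])))
print('disc',px(d,305.5,270,81))
```

```text
[ 544.8 -140.9  109. ] [ 601.5 -160.1  109. ] [ 573.1 -150.5  109. ] 59.81363089529701 -18.681434868429715
disc [ 574.  -151.1   81. ]
```

Request:
{"api": "jog_arm", "payload": {"steps": [{"dp": [0.03,-0.04,-0.25],"turn": [0,0,0],"claw": 0.5},{"dp": [0.03,-0.04,-0.5],"turn": [0,0,0],"claw": 0.5},{"dp": [0.03,-0.04,-0.57],"turn": [0,0,0],"claw": 0.5},{"dp": [0.03,-0.04,-0.57],"turn": [0,0,0],"claw": 0.5}]}}

```text
t: 12.27
ee_pos: [575.0, -149.9, 89.2]
orientation: [-1.335, -0.971, 0.978]
ft_force: [-0.4, -0.2, 0.1]
width: 44.2
```

Request:
{"api": "jog_arm", "payload": {"steps": [{"dp": [-0.006,-0.01,-0.03],"turn": [0,0,0],"claw": 0.5},{"dp": [-0.006,-0.01,-0.03],"turn": [0,0,0],"claw": 0.3},{"dp": [-0.006,-0.01,-0.03],"turn": [0,0,0],"claw": 0.2},{"dp": [-0.006,-0.01,-0.03],"turn": [0,0,0],"claw": 0.05},{"dp": [-0.006,-0.01,-0.03],"turn": [0,0,0],"claw": 0.0},{"dp": [-0.006,-0.01,-0.03],"turn": [0,0,0],"claw": 0.0},{"dp": [-0.006,-0.01,-0.03],"turn": [0,0,0],"claw": 0.0},{"dp": [-0.006,-0.01,-0.03],"turn": [0,0,0],"claw": 0.0}]}}

```text
t: 12.93
ee_pos: [574.6, -151.3, 87.3]
orientation: [-1.336, -0.971, 0.978]
ft_force: [-2.2, -2.6, 5.5]
width: 13.9
```

Run:
```python
from h import *
np.set_printoptions(precision=3,suppress=True)
d=snap('wrist','w11');o=d['obs'];print(o['t'],o['ee_pos'],o['width'],o['ft_force'],o['moment'],o['qpos']);print(R.from_rotvec(o['orientation']).as_matrix())
```

```text
12.9333 [ 574.625 -151.269   87.284] 13.914321611696957 [-2.224 -2.646  5.511] [-0.506  0.384  0.039] [-0.277  0.562  1.774 -0.001  0.812 -1.534]
[[ 0.308 -0.006 -0.951]
 [ 0.951  0.001  0.308]
 [-0.001 -1.     0.007]]
```

View pics/w11.png

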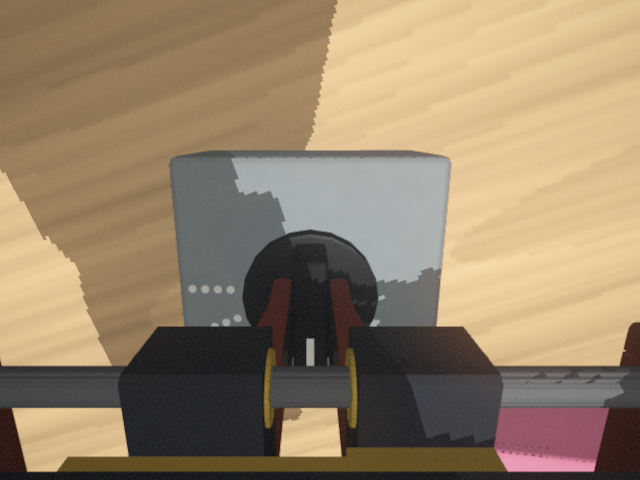

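Request:
{"api": "jog_arm", "payload": {"steps": [{"dp": [0,0,0],"turn": [0,0,-0.03],"claw": 0},{"dp": [0,0,0],"turn": [0,0,-0.06],"claw": 0},{"dp": [0,0,0],"turn": [0,0,-0.09],"claw": 0},{"dp": [0,0,0],"turn": [0,0,-0.12],"claw": 0},{"dp": [0,0,0],"turn": [0,0,-0.15],"claw": 0},{"dp": [0,0,0],"turn": [0,0,-0.18],"claw": 0}]}}

```text
t: 13.48
ee_pos: [575.2, -150.6, 87.3]
orientation: [-1.497, -0.536, 0.539]
ft_force: [1.5, 3.7, 1.3]
width: 13.5
```

```bash
cat > a.py <<'E'
from h import *
np.set_printoptions(precision=3,suppress=True)
o=ctrl.get_obs();M=R.from_rotvec(o['orientation']).as_matrix();print(o['t'],o['ee_pos'],o['width'],o['ft_force'],o['moment']);a=np.arctan2(M[1,0],M[0,0]);print('jaw',a,'turned from -18deg bar',np.radians(72)-a,M[:,1])
E
python3 a.py
```

```text
13.4833 [ 575.208 -150.586   87.322] 13.454854935728989 [1.493 3.656 1.293] [ 0.586 -0.393  0.162]
jaw 0.687220959452566 turned from -18deg bar 0.5694161019833512 [-0.004  0.006 -1.   ]
```

Request:
{"api": "jog_arm", "payload": {"steps": [{"dp": [0,0,0],"turn": [0,0,-0.03],"claw": 0},{"dp": [0,0,0],"turn": [0,0,-0.06],"claw": 0},{"dp": [0,0,0],"turn": [0,0,-0.09],"claw": 0},{"dp": [0,0,0],"turn": [0,0,-0.12],"claw": 0},{"dp": [0,0,0],"turn": [0,0,-0.15],"claw": 0},{"dp": [0,0,0],"turn": [0,0,-0.18],"claw": 0},{"dp": [0,0,0],"turn": [0,0,-0.2],"claw": 0},{"dp": [0,0,0],"turn": [0,0,-0.205],"claw": 0},{"dp": [0,0,0],"turn": [0,0,-0.205],"claw": 0}]}}

```text
t: 14.23
ee_pos: [576.3, -150.2, 87.4]
orientation: [-1.564, -0.037, 0.032]
ft_force: [4.1, 2.9, -2.5]
width: 13.8
```

```bash
python3 a.py
python3 - <<'E'
from h import *
d=snap('wrist','w12'); snap('top','t12'); crop('t12',335,200,80,80,7,'c14');crop('t12',205,170,90,120,5,'c15');
E
```

```text
14.2333 [ 576.256 -150.155   87.363] 13.819946252015496 [ 4.091  2.881 -2.494] [ 0.438 -0.851  0.126]
jaw 0.04394481068181828 turned from -18deg bar 1.212692250754099 [ 0.002  0.007 -1.   ]
```

View pics/w12.png

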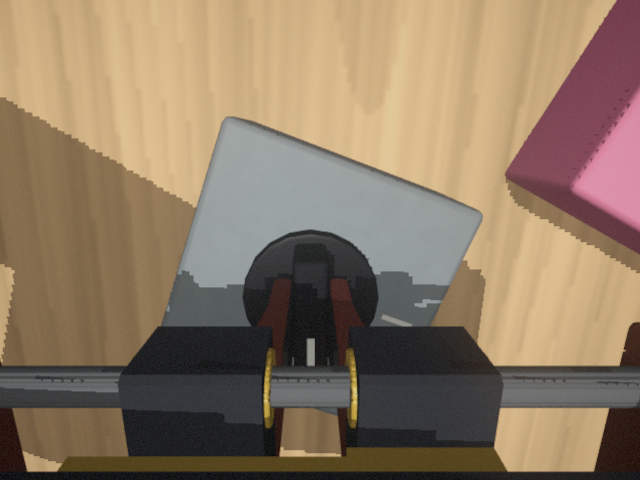

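View pics/c14.png

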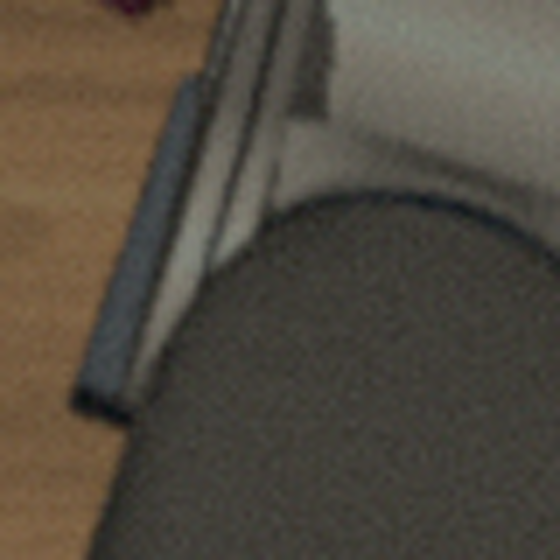

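View pics/c15.png

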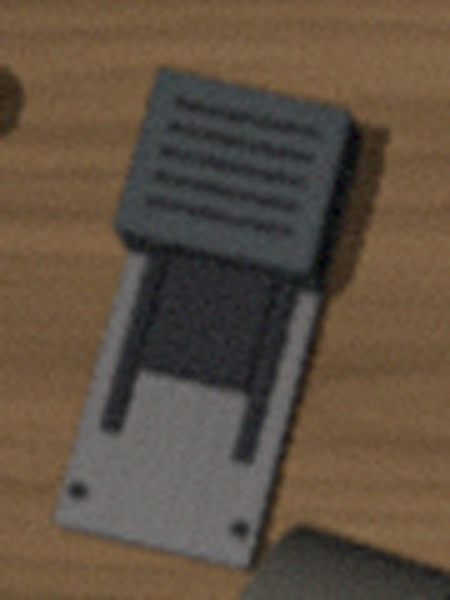

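Request:
{"api": "jog_arm", "payload": {"steps": [{"dp": [0,0,0],"turn": [0,0,-0.003],"claw": 0},{"dp": [0,0,0],"turn": [0,0,-0.003],"claw": 0},{"dp": [0,0,0],"turn": [0,0,-0.003],"claw": 0},{"dp": [0,0,0],"turn": [0,0,-0.003],"claw": 0},{"dp": [0,0,0],"turn": [0,0,-0.003],"claw": 0},{"dp": [0,0,0],"turn": [0,0,-0.003],"claw": 0},{"dp": [0,0,0],"turn": [0,0,-0.003],"claw": 0},{"dp": [0,0,0],"turn": [0,0,-0.003],"claw": 0}]}}

```text
t: 15.0
ee_pos: [576.3, -150.1, 87.3]
orientation: [-1.564, -0.03, 0.026]
ft_force: [3.6, 1.5, -0.7]
width: 14.3
```

```bash
python3 a.py
python3 - <<'E'
from h import *
np.set_printoptions(precision=4,suppress=True)
d=snap('side','s13'); print(d['obs']['qvel']); crop('s13',310,270,100,90,7,'c16')
E
python3 a.py
```

```text
15.0 [ 576.284 -150.124   87.331] 14.349734683023666 [ 3.634  1.467 -0.745] [ 0.169 -0.461  0.162]
jaw 0.03585112647429008 turned from -18deg bar 1.2207859349616272 [ 0.003  0.007 -1.   ]
[0.001  0.0004 0.0019 0.0002 0.001  0.0007]
15.05 [ 576.307 -150.136   87.349] 13.82415014467923 [ 2.573  0.516 -0.472] [ 0.116 -0.391  0.149]
jaw 0.0357804301272103 turned from -18deg bar 1.220856631308707 [ 0.003  0.007 -1.   ]
```

View pics/c16.png

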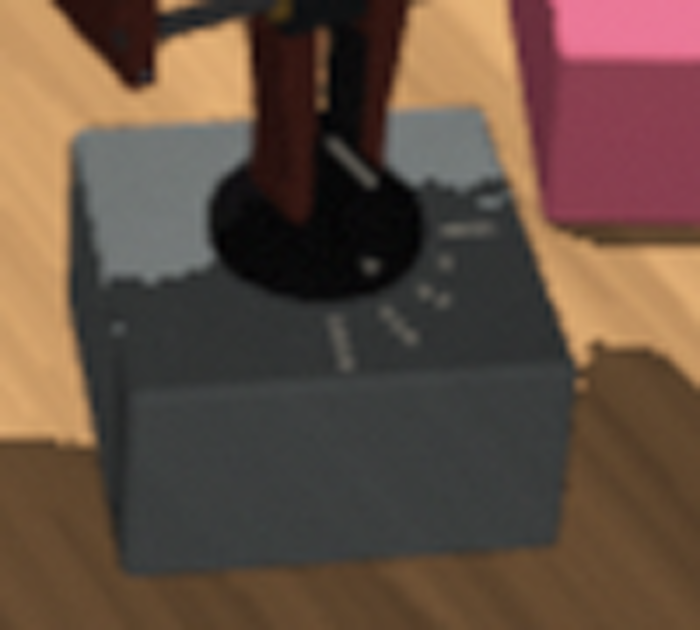

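Run:
```python
from h import *
print(ctrl.close_job()); o=ctrl.get_obs(); print(o['t'],o['ft_force'],o['moment'])
```

```text
the job is handed in; nothing more can be done
None
the job is handed in; nothing more can be done
```

I pushed the plate in until it stopped, then turned the dial to the third click. I handed the job in at about 15 s with the gripper still holding the dial there. No verdict was reported.

- **Plate:**
  - On the way in it jammed about 17 mm short of the final place. The side force and downward force from the fingers seemed to be the cause, because it slid on under about 4 N once I took those off.
  - At the final place it took three pushes without moving (always x ≈ 544.4 mm). Two of them were clean pushes along the rails of about 22 and 25 N.
  - In the side picture about 65 mm of the plate stands out of the mouth, so the nose is about 35–38 mm inside. That fits the 30–55 mm range for the stop. The stop itself can't be seen, so "home" rests on feel and this measurement. A later top picture showed the plate still in place.
- **Dial:**
  - The tool's turn from rest was about 1.22 rad, and the joints were practically still.
  - The holding moment was about 0.15 N m, which is the spring's value at the third click.
  - The pointer lay along the three-dot row in the side picture.
- **Other things on the table:** none were touched on purpose. I did not measure them again at the end.

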